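# Check a clamp spring on the bench spring tester

### The arm

A 6-joint arm with a two-finger parallel gripper is mounted at the origin on the work surface. World frame = base frame: x ahead of the robot, y to its left, z up, the work surface at z = 0. Lengths are in m, angles in rad, forces in N, time in s.
With the tool pointing down it reaches from about 0.4 to 0.825 m from the base axis. Payload 7 kg.
Tool frame: the origin (TCP) lies midway between the tips of the shut fingers; the grasp point (between the pads) lies 19 mm behind it; z points along the fingers, x is the direction in which the jaws open and shut, and the axes are right-handed (so a half turn about z gives the same grasp; the last joint's range is limited). The gripper opens to 88 mm and grips with 3 to 60 N. Pads are 19 mm wide; open, the fingers measure 130 mm over their backs; the gripper's body (78 mm by 193 mm) begins 47 mm behind the grasp point.
Start: joints at [1.547, 0.359, 0.012, 0, -1.224, -0.288], TCP at [0.207, 0.642, 0.227] pointing down, gripper open.
Joint ranges: [-3.07, 3.07], [-1.43, 2.12], [-1.02, 1.25], [-3.03, 1.67], [-3.05, -0], [-3.03, 3.03]. Speed limits (rad/s): [2.39, 2.39, 3.01, 3.14, 3.14, 3.14].

### API

Orientations are given as [roll, pitch, yaw] about the fixed x, y, z axes, in that order (R = Rz(yaw) Ry(pitch) Rx(roll)).
In Python, from station import arm, grab_frame, camera_params gives the robot as it stands.
- The arm moves only by the shell command python3 -m handwheel 'ROWS' [FORCE]. ROWS is JSON, a list that holds one entry, the list of rows, each a list of 5 numbers: the finger opening in m, from 0 to 0.0876, then the shift along the tool's x, y, z in m, then the turn about the tool's z in degrees. A call has 1 to 20 rows; each row is the pose to reach, as a shift and turn from the pose measured when the call began, along the tool's axes at that moment; what a row does not reach only later rows make up. A row lasts 1/12 s, in which the tool goes at most 41.7 mm and 7.16 degrees, less where a joint would pass 70% of its speed; a pose out of reach is approached as far as the arm can. A call with a gripper value outside its range is refused whole. The fingers move at their own pace and stop on an object; FORCE is the grip in N (left out, the last holds). Time passes only in rows, so rows that repeat a pose let the fingers close. It gives the time, the measured TCP pose, the force and the opening at its end, in the units of the state.
- arm.get_state(): the state, without advancing time (a new reading comes with each control period).
- grab_frame(name): name is "scene" or "top" or "wrist"; returns the picture (480x640x3 uint8, blue, green, red); there is no depth.
- camera_params(name): a dict with "intrinsics" (3x3 intrinsics, pixels), "R" (3x3) and "t" (3): a world point X has camera coordinates R X + t; the wrist camera has in their place "tool_from_camera" (4x4, takes a point from camera to tool coordinates, whose origin is the TCP and whose axes are the tool frame's). Camera axes: x right, y down, z forward; pixel columns grow to the right and rows downward; lengths in m; the calibration is good to about 2 mm. The wrist camera is an equidistant fisheye: a pixel r from the principal point sees the ray r / f radians off the axis. A picture is of the moment at which its call begins: read the wrist's pose just before it. camera_params takes no time and is no camera call.
- arm.job_done(): hands the job in, once; it reports no verdict.
The state is a dict: "t": time; "q": joint angles; "qd": joint speeds; "joint_efforts": joint torques, N m; "eef_pos": TCP position; "ee_rot": TCP orientation; "force": force on the tool from outside, world axes, zero at the start; "moment": the same for the moment, N m; "width": finger opening in m.
Only numpy, scipy, OpenCV 4.12 (cv2) and the standard library are available. Lean on these libraries where they do the work, as an engineer would, in place of code of your own. Each camera call takes 0.05 s, during which the arm holds its last target.

### The job

Stand the tall coil spring upright inside the scribed ring in the middle of the tester's round plate. Then press straight down on its top until the top is level with the gap between the two prongs of the height mark, without going past the lower prong, and hold it there for two seconds so that the force can be read on the dial. Finally let the spring rise again and leave it standing on the plate.

Things in the scene. Friction and masses are not known exactly. Their poses are not given: they have to be found in the camera images.
- tall_spring_mid (a point): Centre, half-way up, of the tall bare-steel coil spring: 34 mm in diameter, 70 mm tall, about 140 g, a flat cap at each end, standing loose and upright on the bench. The other coil spring is shorter (42 mm) and wider (44 mm). z points up its axis. This point stays 35 mm above the underside, also when compressed. Grip it round the middle from above, at any yaw.
- tall_spring_top (a point): Centre of the top face of the tall spring's flat top cap, z up. It is 70 mm above the underside when free and sinks as the spring is pressed: about 1 N to start, then 0.35 N per mm (6 to 12 N at the mark), at most 46 mm. Shut fingers can press on the cap.
- plate_top (a point): Centre of the top of the tester's round plate (90 mm wide, 60 mm above the bench), z up. A ring of 70 mm diameter is scribed on it. It sinks up to 3 mm under load. The tester is fixed; its yaw varies. x points to the height post (88 mm away, rising 94 mm above the plate); the dial lies below plate level on the -y side. Fingers closing along y clear post and mark.
- mark_gap (a point): Height mark, a clip fixed on the post: two thin level prongs, one above the other, with a clear gap of 16 mm. This point is midway between their tips, 48 mm from the plate's axis on its +x side, 40 to 54 mm above the plate (varies), z up. The spring is at the marked height when the top of its cap is level with this point, at most 8 mm above or below.
Things that resemble listed ones, but are neither listed nor needed, are in the scene too. Leave any green, orange or turquoise look-alike of the part that bears tall_spring_mid alone.

How it is judged:
By the outcome, as a careful person would: the job done as asked, in the order asked, and still so for the second after the job is handed in, with the robot touching nothing.
It also fails if it takes over 46 s, if anything falls off the work surface, if the arm or the gripper's body presses on something with over 40 N, if the wrist force passes 120 N, or if a joint passes its speed limit or range.

## Working session

There is one attempt and no reset: what is moved stays moved. The work goes in short steps, Python scripts to look and compute and a shell command to move; the robot and the scene stay as the last step left them, time stands still between calls to the robot, and variables do not carry over. Pictures are saved under pics/ and viewed, and the job is handed in when it is done.

```bash
ls; mkdir -p pics; python3 - <<'E'
from station import arm, grab_frame, camera_params
import cv2
print(arm.get_state())
for n in("scene","top","wrist"):
    cv2.imwrite(f"pics/{n}0.png",grab_frame(n)); print(n,camera_params(n))
E
```

```text
pics
{'t': 0.0, 'q': array([ 1.54706624e+00,  3.59389739e-01,  1.10254521e-02, -3.80580582e-04,
       -1.22410914e+00, -2.88115634e-01]), 'qd': array([ 0.00155768,  0.0006873 ,  0.00204376, -0.00027534, -0.00106853,
       -0.00113835]), 'joint_efforts': array([-3.94483031e-04, -5.82716274e+01,  2.93054366e+01,  6.99729323e+00,
        7.06183855e-03, -1.61405947e-04]), 'eef_pos': array([0.206955  , 0.64194839, 0.22560083]), 'ee_rot': array([-3.14145908e+00, -1.70964200e-03, -1.88277178e+00]), 'force': array([ 0.85160695,  0.1668169 , -0.78613037]), 'moment': array([-0.00077783, -0.01541776, -0.00477903]), 'width': 0.08714926006174897}
scene {'intrinsics': array([[443.12518889,   0.        , 319.11125739],
       [  0.        , 443.12518889, 247.1855721 ],
       [  0.        ,   0.        ,   1.        ]]), 'R': array([[-0.55798081,  0.82949499,  0.02440224],
       [ 0.49934293,  0.35909148, -0.78848586],
       [-0.66280771, -0.42777489, -0.61456862]]), 't': array([ 0.23312326, -0.20008728,  1.1062966 ])}
top {'intrinsics': array([[518.97474524,   0.        , 320.47947014],
       [  0.        , 518.97474524, 237.59623835],
       [  0.        ,   0.        ,   1.        ]]), 'R': array([[-0.01067875, -0.99974531, -0.01988157],
       [-0.99790542,  0.01192351, -0.06358141],
       [ 0.06380228,  0.01916096, -0.9977786 ]]), 't': array([0.09474563, 0.50603546, 0.84104118])}
wrist {'intrinsics': array([[371.64829954,   0.        , 318.51273021],
       [  0.        , 371.64829954, 241.76500474],
       [  0.        ,   0.        ,   1.        ]]), 'tool_from_camera': array([[ 9.99999749e-01, -2.46909846e-05,  7.08706713e-04,
         2.23270443e-04],
       [-1.75518701e-04,  9.59679855e-01,  2.81095260e-01,
        -7.63988899e-02],
       [-6.87072075e-04, -2.81095313e-01,  9.59679609e-01,
        -1.58691114e-01],
       [ 0.00000000e+00,  0.00000000e+00,  0.00000000e+00,
         1.00000000e+00]])}
```

View pics/scene0.png

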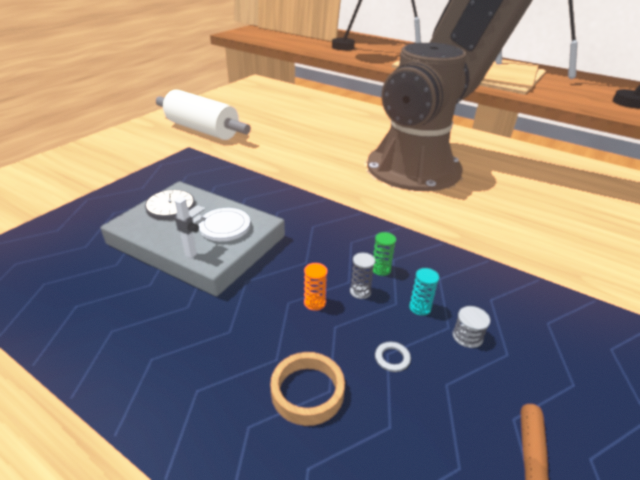

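View pics/top0.png

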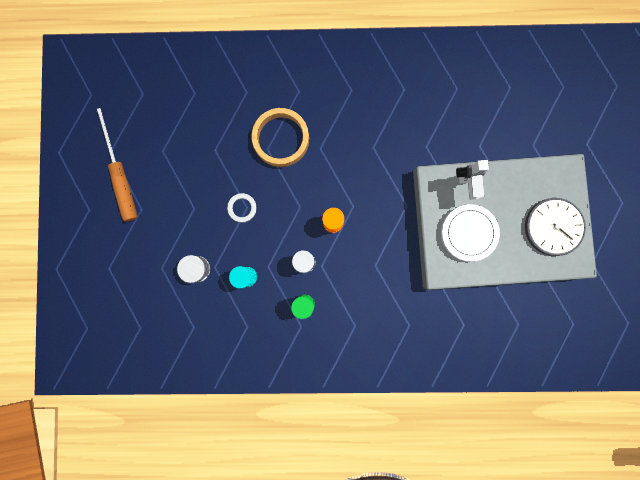

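View pics/wrist0.png

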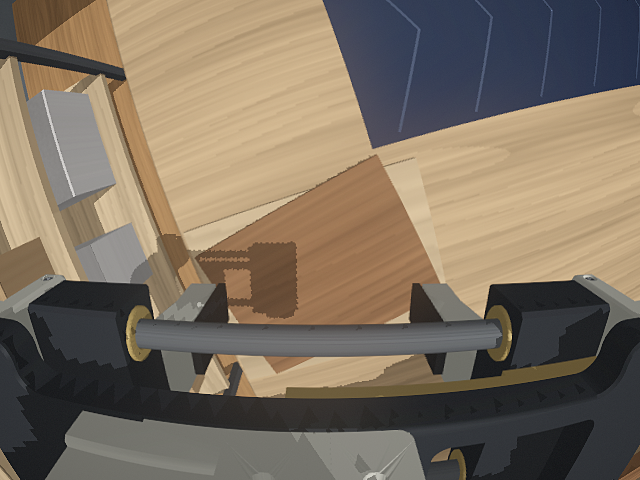

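The top view shows the bare-steel tall spring at (303,261), with green (303,307), orange (333,220) and turquoise (243,277) neighbours. The plate is at (470,233), the post near (480,168) and the dial at (556,226). Next I measure these.

```bash
cat > h.py <<'E'
import numpy as np, cv2
from station import arm, grab_frame, camera_params
from scipy.spatial.transform import Rotation as Ro
def ray(n,uv,pose=None):
    c=camera_params(n);K=c["intrinsics"]
    x=(uv[0]-K[0,2])/K[0,0];y=(uv[1]-K[1,2])/K[1,1]
    if n!="wrist":
        R,t=c["R"],c["t"]; d=R.T@np.array([x,y,1]); return -R.T@t,d/np.linalg.norm(d)
    r=np.hypot(x,y); d=np.array([np.sin(r)*x/r,np.sin(r)*y/r,np.cos(r)]) if r>0 else np.array([0,0,1.])
    T=c["tool_from_camera"];p,rot=pose;W=Ro.from_euler('xyz',rot).as_matrix()
    return p+W@T[:3,3], W@T[:3,:3]@d
def onz(n,uv,z,pose=None):
    o,d=ray(n,uv,pose); return o+d*(z-o[2])/d[2]
def tri(*rays):
    A=sum(np.eye(3)-np.outer(d,d) for o,d in rays);b=sum((np.eye(3)-np.outer(d,d))@o for o,d in rays)
    X=np.linalg.solve(A,b); return X,[np.linalg.norm(np.cross(X-o,d)) for o,d in rays]
def proj(n,X,pose=None):
    c=camera_params(n);K=c["intrinsics"]
    if n!="wrist":
        p=c["R"]@X+c["t"]; return K[:2,:2]@(p[:2]/p[2])+K[:2,2]
    T=c["tool_from_camera"];p,rot=pose;W=Ro.from_euler('xyz',rot).as_matrix()
    v=T[:3,:3].T@(W.T@(np.asarray(X)-p)-T[:3,3]);r=np.arctan2(np.hypot(v[0],v[1]),v[2]);return K[0,0]*r*v[:2]/np.hypot(*v[:2])+K[:2,2]
E
python3 - <<'E'
from h import *
for n in("top","scene"):
    im=cv2.imread(f"pics/{n}0.png");hsv=cv2.cvtColor(im,cv2.COLOR_BGR2HSV)
    m=((hsv[...,1]<40)&(hsv[...,2]>(190 if n=="top" else 165))).astype(np.uint8)
    cs,_=cv2.findContours(m,cv2.RETR_EXTERNAL,cv2.CHAIN_APPROX_NONE)
    for c in cs:
        if cv2.contourArea(c)>60:
            e=cv2.fitEllipse(cv2.convexHull(c)); 
            print(n,cv2.boundingRect(c),cv2.contourArea(c),np.round(e[0],1),np.round(e[1],1),*[np.round(onz(n,e[0],z),4) for z in(.06,.07)])
im=cv2.imread("pics/scene0.png");a=cv2.resize(im[175:275,130:260],None,fx=6,fy=6,interpolation=cv2.INTER_CUBIC);cv2.imwrite("pics/sc_c.png",a[:600,:780])
im=cv2.imread("pics/top0.png");a=cv2.resize(im[145:265,410:540],None,fx=5,fy=5,interpolation=cv2.INTER_CUBIC);cv2.imwrite("pics/tp_c.png",a)
E
```

```text
top (177, 255, 27, 28) 537.0 [190.5 268.4] [26.6 27.2] [0.4582 0.2931 0.06  ] [0.4581 0.2904 0.07  ]
top (292, 251, 22, 22) 342.0 [302.9 261. ] [21.5 21.7] [0.4679 0.1162 0.06  ] [0.4677 0.1156 0.07  ]
top (530, 200, 54, 54) 2220.5 [556.2 226.3] [53.1 54.7] [ 0.5176 -0.2794  0.06  ] [ 0.5168 -0.2751  0.07  ]
top (228, 193, 28, 29) 598.5 [241.5 207.3] [28.2 28.5] [0.5538 0.2126 0.06  ] [0.5526 0.2109 0.07  ]
top (420, 167, 125, 121) 7289.0 [474.6 230.5] [122.2 149.6] [ 0.5126 -0.1528  0.06  ] [ 0.5119 -0.15    0.07  ]
top (478, 160, 11, 11) 80.0 [483.3 165.4] [10.9 14.2] [ 0.6152 -0.1694  0.06  ] [ 0.6132 -0.1665  0.07  ]
top (97, 108, 19, 54) 117.5 [105.7 134.5] [ 4.5 68. ] [0.6741 0.4309 0.06  ] [0.6714 0.4265 0.07  ]
scene (375, 342, 35, 29) 732.5 [392.3 355.7] [27.9 34.9] [0.604  0.2365 0.06  ] [0.6118 0.239  0.07  ]
scene (459, 306, 31, 23) 526.5 [473.3 317.5] [22.4 32.7] [0.4778 0.3004 0.06  ] [0.4884 0.3016 0.07  ]
scene (353, 253, 22, 14) 220.0 [363.5 259.5] [14.1 21.4] [0.4559 0.1107 0.06  ] [0.467 0.116 0.07 ]
scene (103, 183, 178, 95) 8742.5 [190.9 229.4] [ 89.  169.9] [ 0.5599 -0.176   0.06  ] [ 0.5688 -0.1645  0.07  ]
scene (518, 114, 122, 30) 335.0 [582.8 129.2] [  4.9 151.7] [-0.3562  0.317   0.06  ] [-0.3273  0.3177  0.07  ]
scene (157, 90, 89, 49) 2179.5 [201.4 113.5] [37.3 93.6] [ 0.1706 -0.5495  0.06  ] [ 0.188  -0.5298  0.07  ]
scene (296, 64, 88, 22) 183.0 [339.4  74.5] [  3.9 105. ] [-0.3527 -0.4377  0.06  ] [-0.3239 -0.4204  0.07  ]
scene (501, 0, 139, 81) 8224.5 [580.1  42.8] [115.7 158.3] [-1.3955  0.1492  0.06  ] [-1.3438  0.1536  0.07  ]
scene (351, 0, 98, 43) 2877.0 [404.8  17.2] [ 50.9 114.8] [-1.3798 -0.6808  0.06  ] [-1.3285 -0.6581  0.07  ]
scene (338, 0, 20, 30) 347.0 [349.4  -0.7] [15.7 66.5] [-1.6414 -1.1679  0.06  ] [-1.5844 -1.1346  0.07  ]
```

View pics/sc_c.png

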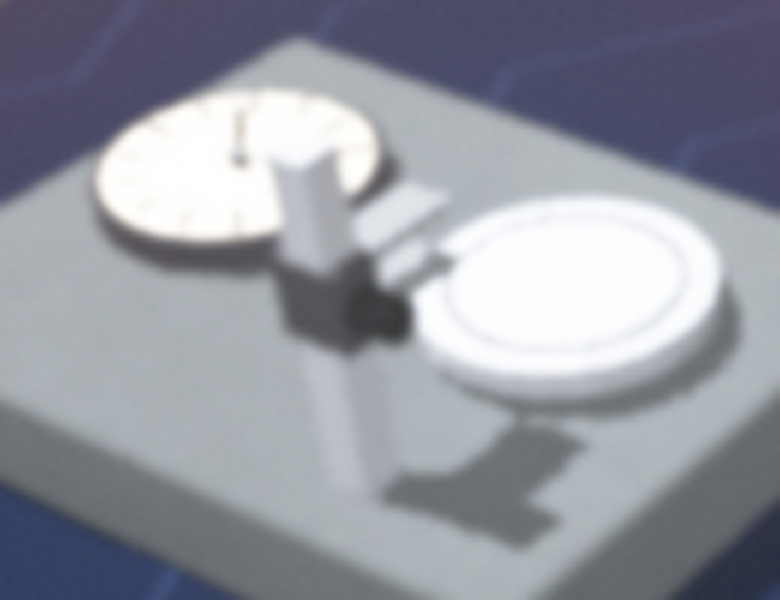

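View pics/tp_c.png

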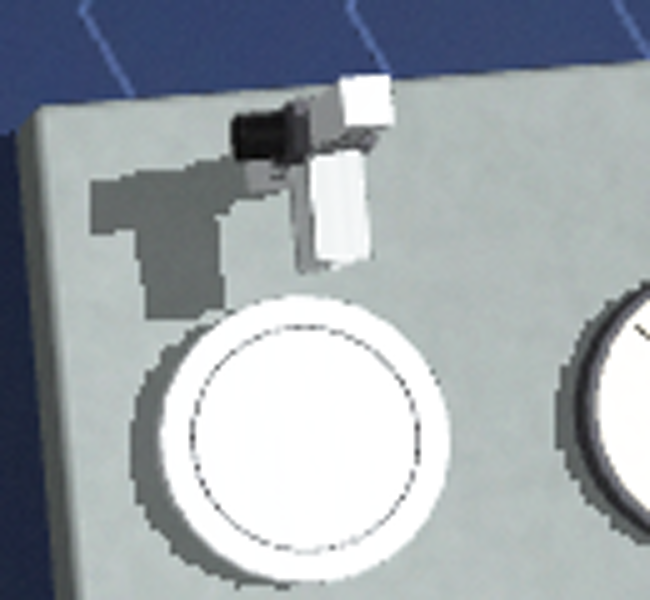

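The crops show the plate rim and scribed ring concentric at about (471.0,232.8) in top and (224.7,222.7) in scene. Post top is at (483.2,165.2), and the upper prong tip is at about (478,197.6) in top.

```bash
python3 - <<'E'
from h import *
P=onz("top",(471.0,232.8),.06);print("plate top",P,"scene",onz("scene",(224.7,222.7),.06), tri(ray("top",(471.0,232.8)),ray("scene",(224.7,222.7))))
S=onz("top",(483.2,165.2),.154);print("post",S,S-P,np.hypot(*(S-P)[:2]))
yaw=np.arctan2(*(S-P)[1::-1]);print("yaw",yaw)
sx=((310/6+130),175+155/6);print("post by scene",onz("scene",sx,.154))
u=np.array([np.cos(yaw),np.sin(yaw),0])
for h in(.03,.04,.05,.055,.06,.065):
    X=P+.048*u+[0,0,h];a=(proj("scene",X)-[130,175])*6;b=(proj("top",X)-[410,145])*5;print(h,a,b)
print(arm.get_state()['ee_rot'], arm.get_state()['eef_pos'])
E
```

```text
plate top [ 0.50902647 -0.14709     0.06      ] scene [ 0.51052014 -0.14286087  0.06      ] (array([ 0.50847936, -0.14676502,  0.05753319]), [np.float64(0.0011857438920687578), np.float64(0.0011857438920688868)])
post [ 0.59662984 -0.14133343  0.154     ] [0.08760337 0.00575657 0.094     ] 0.08779230430525425
yaw 0.06561740168702619
post by scene [ 0.59925947 -0.13359904  0.154     ]
0.03 [437.87927428 273.45147497] [316.66144649 273.79818516]
0.04 [432.95110803 243.686589  ] [325.84673196 269.22801687]
0.05 [427.94009274 213.42131564] [335.27191681 264.53848587]
0.055 [425.40286107 198.09707384] [340.07742783 262.14748842]
0.06 [422.84412149 182.64292966] [344.94652386 259.72485405]
0.065 [420.26359936 167.05722432] [349.88047533 257.26995064]
[-3.14145773e+00 -1.26371170e-03 -1.88266964e+00] [0.20699684 0.64209627 0.22584269]
```

Spring at (0.4677, 0.1157) and plate at (0.509, -0.147) agree across the two views. The tester yaw is 0.066, and the post distance comes out at 87.8 mm against the stated 88. I'll move above the spring with the jaws along tester y, so a tool yaw of 93.8° and a turn of +158°.

```bash
python3 -m handwheel '[[[0.06,0.03,-0.03,0,7],[0.06,0.06,-0.06,0,14],[0.06,0.09,-0.09,0,21],[0.06,0.12,-0.12,0,28],[0.06,0.15,-0.15,0,35],[0.06,0.18,-0.18,0,42],[0.06,0.21,-0.21,0,49],[0.06,0.24,-0.235,0,56],[0.06,0.265,-0.26,0,63],[0.06,0.285,-0.28,0,70],[0.06,0.305,-0.3,0,77],[0.06,0.325,-0.32,0,84],[0.06,0.345,-0.34,0,91],[0.06,0.365,-0.36,0,98],[0.06,0.385,-0.38,0,105],[0.06,0.4,-0.395,0,112],[0.06,0.41,-0.405,0,119],[0.06,0.42,-0.41,0,126],[0.06,0.421,-0.41,0,133],[0.06,0.421,-0.41,0,140]]]' 15
python3 -m handwheel '[[[0.06,0,0,0,7],[0.06,0,0,0,14],[0.06,0,0,0,18],[0.06,0,0,0,18],[0.06,0,0,0,18]]]'
cat > look.py <<'E'
from h import *
import sys
s=arm.get_state();im=grab_frame("wrist");cv2.imwrite(f"pics/{sys.argv[1]}.png",im)
print(s['t'],s['eef_pos'].round(4),s['ee_rot'].round(4),s['force'].round(2),round(s['width'],4),s['q'].round(2))
np.savez(f"pics/{sys.argv[1]}.npz",p=s['eef_pos'],r=s['ee_rot'])
def toTool(X):
    W=Ro.from_euler('xyz',s['ee_rot']).as_matrix(); return W.T@(np.array(X)-s['eef_pos'])
for k,X in dict(spring=(.4677,.1157,.07),plate=(.5088,-.1469,.06)).items(): print(k,toTool(X).round(4),proj("wrist",np.array(X),(s['eef_pos'],s['ee_rot'])).round(1))
E
python3 look.py w1
```

```text
t: 1.82
eef_pos: [0.4679, 0.1146, 0.2262]
ee_rot: [-3.14, 0.001, 1.949]
force: [-0.3, 0.6, -0.3]
width: 0.0604
t: 2.23
eef_pos: [0.4678, 0.1145, 0.2261]
ee_rot: [-3.141, 0.001, 1.638]
force: [0.5, 0.9, -0.7]
width: 0.0598
2.2333 [0.4678 0.1145 0.2261] [-3.1405e+00  1.5000e-03  1.6378e+00] [ 0.46  0.93 -0.67] 0.0598 [ 0.65  0.04 -0.4   0.   -1.14 -2.15]
spring [1.400e-03 1.000e-04 1.561e-01] [320.8 223.6]
plate [-0.2634  0.0236  0.1665] [ 74.2 245.1]
```

View pics/w1.png

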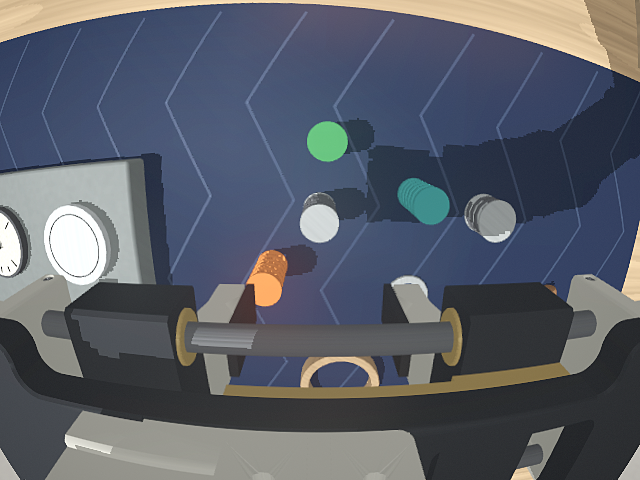

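The wrist view shows the steel spring's cap at (319,223), against a predicted (320.8,223.6). Nothing stands between the fingers and the bench, so I descend and grip.

```bash
python3 -m handwheel '[[[0.06,0.001,0,0.035,0],[0.06,0.001,0,0.07,0],[0.06,0.001,0,0.105,0],[0.06,0.001,0,0.135,0],[0.06,0.001,0,0.16,0],[0.06,0.001,0,0.18,0],[0.06,0.001,0,0.195,0],[0.06,0.001,0,0.205,0],[0.06,0.001,0,0.209,0],[0.06,0.001,0,0.209,0]]]' 15
python3 -m handwheel '[[[0.045,0,0,0,0],[0.038,0,0,0,0],[0.03,0,0,0,0],[0.025,0,0,0,0],[0.025,0,0,0,0],[0.025,0,0,0,0],[0.025,0,0,0,0]]]' 15
python3 look.py w2
```

```text
t: 3.12
eef_pos: [0.4671, 0.115, 0.0163]
ee_rot: [-3.139, 0.003, 1.64]
force: [0.1, 0.2, 0.5]
width: 0.0604
t: 3.7
eef_pos: [0.4674, 0.1151, 0.0168]
ee_rot: [-3.14, 0.002, 1.64]
force: [-0.5, -0.3, 6.8]
width: 0.0336
3.7 [0.4674 0.1151 0.0168] [-3.1397e+00  2.1000e-03  1.6399e+00] [-0.51 -0.25  6.77] 0.0336 [ 0.65  0.3  -0.66  0.   -0.61 -2.15]
spring [ 0.0004  0.0002 -0.0532] [320.8 368.3]
plate [-0.2644  0.0231 -0.0427] [-77.7 335.3]
```

View pics/w2.png

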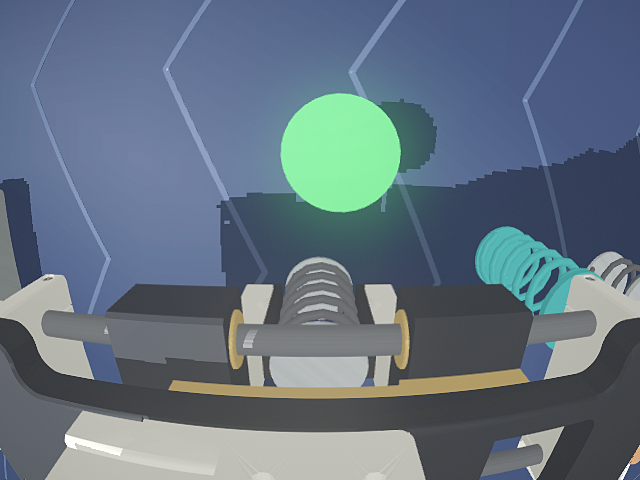

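The spring is gripped (opening 33.6 mm) and stands upright between the pads. Next I lift it and move it over the plate.

```bash
python3 -m handwheel '[[[0.025,0,0,-0.01,0],[0.025,0,0,-0.03,0],[0.025,0,0,-0.055,0],[0.025,0,0,-0.08,0],[0.025,0,0,-0.105,0],[0.025,0,0,-0.125,0],[0.025,0,0,-0.135,0],[0.025,0,0,-0.135,0]]]' 15
python3 -m handwheel '[[[0.025,-0.01,0.001,0,0],[0.025,-0.03,0.003,0,0],[0.025,-0.055,0.005,0,0],[0.025,-0.08,0.007,0,0],[0.025,-0.105,0.009,0,0],[0.025,-0.13,0.011,0,0],[0.025,-0.155,0.013,0,0],[0.025,-0.18,0.016,0,0],[0.025,-0.205,0.018,0,0],[0.025,-0.225,0.02,0,0],[0.025,-0.243,0.021,0,0],[0.025,-0.255,0.022,0,0],[0.025,-0.262,0.023,0,0],[0.025,-0.264,0.023,0,0],[0.025,-0.264,0.023,0,0]]]'
python3 look.py w3; python3 - <<'E'
from h import *
for n in("top","scene"):cv2.imwrite(f"pics/{n}3.png",grab_frame(n))
E
```

```text
t: 4.42
eef_pos: [0.4687, 0.1161, 0.1538]
ee_rot: [3.14, 0.0, 1.64]
force: [0.4, 0.5, -2.0]
width: 0.0341
t: 5.67
eef_pos: [0.5095, -0.1459, 0.1531]
ee_rot: [3.141, -0.0, 1.639]
force: [-0.4, -0.4, -2.2]
width: 0.0337
5.6667 [ 0.5095 -0.1459  0.1531] [ 3.1413 -0.      1.6393] [-0.41 -0.42 -2.24] 0.0337 [ 0.09  0.18 -0.41 -0.   -0.98 -1.59]
spring [ 0.2638 -0.0238  0.0831] [623.1 221.1]
plate [-0.001  -0.0008  0.0931] [317.8 243.4]
```

View pics/w3.png

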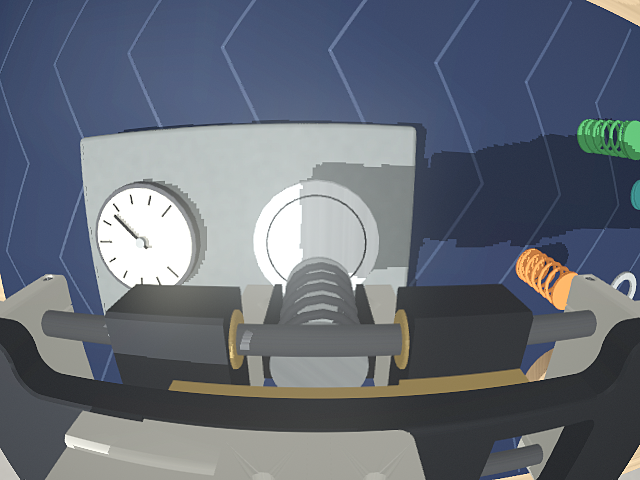

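View pics/scene3.png

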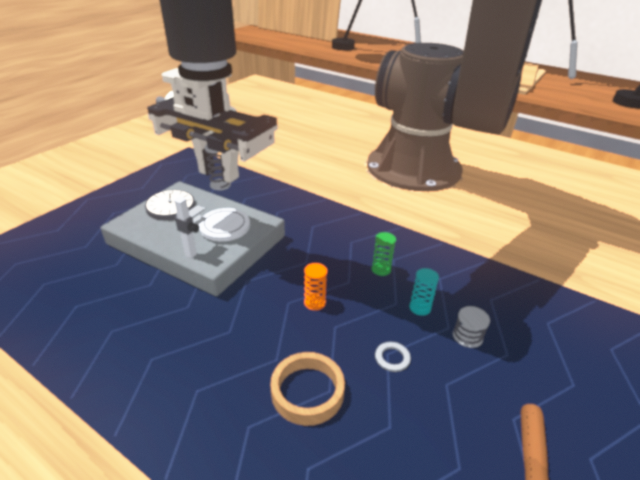

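In the wrist view the ring runs from column 267 to 366, centre about (316.5,243). The projected plate centre is (317.8,243.4), so the two agree. I lower the spring onto the plate.

```bash
python3 -m handwheel '[[[0.025,-0.001,-0.001,0.01,0],[0.025,-0.001,-0.001,0.025,0],[0.025,-0.001,-0.001,0.04,0],[0.025,-0.001,-0.001,0.055,0],[0.025,-0.001,-0.001,0.065,0],[0.025,-0.001,-0.001,0.071,0],[0.025,-0.001,-0.001,0.074,0],[0.025,-0.001,-0.001,0.074,0],[0.025,-0.001,-0.001,0.074,0]]]'
python3 -m handwheel '[[[0.025,0,0,0.001,0],[0.025,0,0,0.002,0],[0.025,0,0,0.002,0],[0.025,0,0,0.002,0]]]'
python3 look.py w4; python3 - <<'E'
from h import *
for n in("top","scene"):cv2.imwrite(f"pics/{n}4.png",grab_frame(n))
im=cv2.imread("pics/scene4.png");cv2.imwrite("pics/sc4c.png",cv2.resize(im[130:260,130:290],None,fx=4,fy=4,interpolation=cv2.INTER_CUBIC))
E
```

```text
t: 6.57
eef_pos: [0.5094, -0.146, 0.0801]
ee_rot: [3.14, 0.0, 1.641]
force: [0.5, -0.9, -1.0]
width: 0.034
t: 6.9
eef_pos: [0.5095, -0.146, 0.0784]
ee_rot: [3.139, 0.0, 1.641]
force: [-0.6, -0.2, -1.0]
width: 0.0343
6.9 [ 0.5095 -0.146   0.0784] [3.1390e+00 2.0000e-04 1.6411e+00] [-0.59 -0.23 -1.02] 0.0343 [ 0.09  0.27 -0.5   0.   -0.8  -1.59]
spring [ 0.264  -0.0233  0.0083] [685.1 246.9]
plate [-0.0008 -0.0008  0.0184] [317.7 284.9]
```

View pics/sc4c.png

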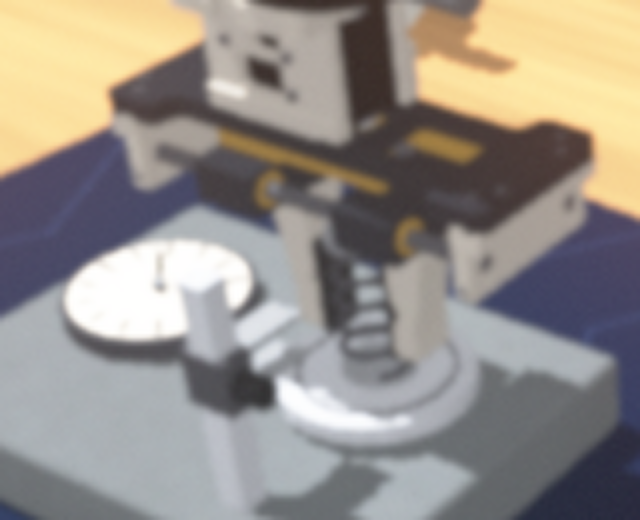

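View pics/w4.png

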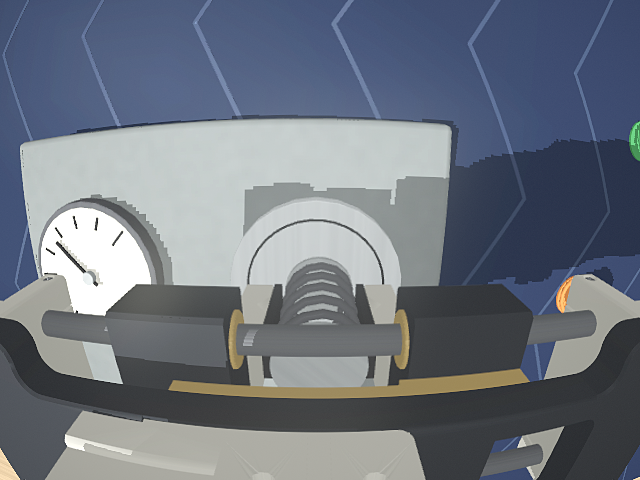

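The spring's foot is inside the ring and close to contact. I creep lower and watch the force.

```bash
python3 -m handwheel '[[[0.025,0,0,0.001,0],[0.025,0,0,0.0015,0],[0.025,0,0,0.0015,0]]]'
python3 -m handwheel '[[[0.025,0,0,0.001,0],[0.025,0,0,0.001,0],[0.025,0,0,0.001,0]]]'
python3 -c "
from h import *
print(arm.get_state()['force'],arm.get_state()['eef_pos'])"
```

```text
t: 7.3
eef_pos: [0.5095, -0.146, 0.0768]
ee_rot: [3.139, 0.0, 1.641]
force: [0.3, -0.8, -1.1]
width: 0.0337
t: 7.55
eef_pos: [0.5096, -0.146, 0.076]
ee_rot: [3.139, 0.0, 1.641]
force: [-0.6, 0.3, 1.2]
width: 0.0334
[-0.64596924  0.31408397  1.22711457] [ 0.50960078 -0.14604744  0.07596939]
```

The force went from -2.2 to +1.2 N, so the spring is in contact. I release it and rise straight up.

```bash
python3 -m handwheel '[[[0.038,0,0,0,0],[0.042,0,0,0,0],[0.048,0,0,0,0],[0.055,0,0,0,0],[0.06,0,0,0,0],[0.06,0,0,0,0],[0.06,0,0,0,0]]]'
python3 -m handwheel '[[[0.06,0,0,-0.01,0],[0.06,0,0,-0.025,0],[0.06,0,0,-0.045,0],[0.06,0,0,-0.07,0],[0.06,0,0,-0.095,0],[0.06,0,0,-0.115,0],[0.06,0,0,-0.12,0],[0.06,0,0,-0.12,0],[0.06,0,0,-0.12,0]]]'
python3 look.py w5; python3 - <<'E'
from h import *
for n in("top","scene"):cv2.imwrite(f"pics/{n}5.png",grab_frame(n))
im=cv2.imread("pics/scene5.png");cv2.imwrite("pics/sc5c.png",cv2.resize(im[150:270,140:270],None,fx=5,fy=5,interpolation=cv2.INTER_CUBIC))
E
```

```text
t: 8.13
eef_pos: [0.5096, -0.146, 0.0759]
ee_rot: [3.139, 0.0, 1.641]
force: [-0.2, 0.0, 0.4]
width: 0.0597
t: 8.88
eef_pos: [0.509, -0.1459, 0.196]
ee_rot: [3.138, -0.0, 1.641]
force: [-0.3, -0.0, -0.6]
width: 0.0602
8.8833 [ 0.509  -0.1459  0.196 ] [ 3.1385e+00 -1.0000e-04  1.6411e+00] [-0.28 -0.02 -0.63] 0.0602 [ 0.09  0.14 -0.35 -0.   -1.07 -1.59]
spring [ 0.2639 -0.0233  0.126 ] [594.1 210.9]
plate [-0.001  -0.0007  0.136 ] [318.  228.4]
```

View pics/sc5c.png

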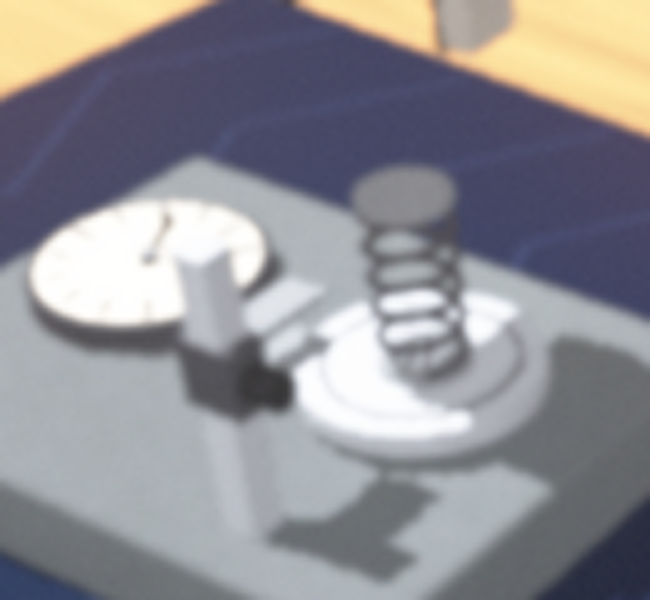

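View pics/w5.png

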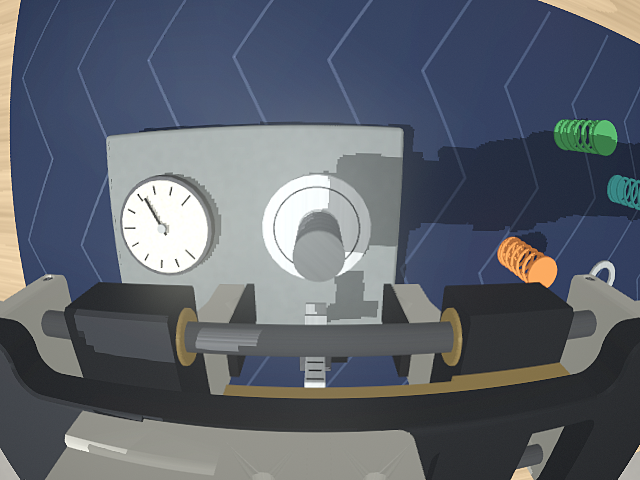

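The spring stands free inside the ring. The gap between the prongs is still poorly resolved, so I move the wrist camera to the +y side for a profile view, shutting the fingers on the way.

```bash
python3 -m handwheel '[[[0.04,0.02,0.015,0,0],[0.02,0.05,0.035,0,0],[0,0.08,0.055,0,0],[0,0.105,0.075,0,0],[0,0.13,0.09,0.01,0],[0,0.15,0.105,0.03,0],[0,0.165,0.115,0.055,0],[0,0.175,0.12,0.08,0],[0,0.175,0.12,0.095,0],[0,0.175,0.12,0.1,0],[0,0.175,0.12,0.1,0]]]'
python3 look.py w6; python3 - <<'E'
from h import *
im=cv2.imread("pics/w6.png");d=np.load("pics/w6.npz");P=np.array([.5088,-.1469,.06]);u=np.array([np.cos(.066),np.sin(.066),0]);print(proj("wrist",P+.048*u+[0,0,.047],(d['p'],d['r'])))
E
```

```text
t: 9.95
eef_pos: [0.6146, 0.0366, 0.0924]
ee_rot: [-3.138, 0.001, 1.641]
force: [-0.3, 0.1, 0.2]
width: 0.0007
9.95 [0.6146 0.0366 0.0924] [-3.1376e+00  1.4000e-03  1.6413e+00] [-0.27  0.08  0.16] 0.0007 [ 0.38  0.38 -0.29  0.   -0.91 -1.88]
spring [ 0.0893 -0.1408  0.0228] [491.2  23.9]
plate [-0.1755 -0.1183  0.0331] [38.2 90.2]
[-11.22928961 175.09765293]
```

View pics/w6.png

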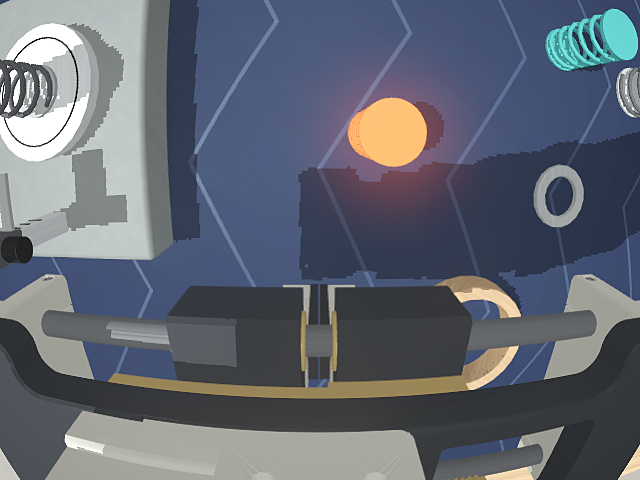

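The prongs are just off the left edge at about (5,200), so I shift 35 mm back toward them.

```bash
python3 -m handwheel '[[[0,-0.02,0,0,0],[0,-0.035,0,0,0],[0,-0.035,0,0,0],[0,-0.035,0,0,0]]]'
python3 look.py w7; python3 - <<'E'
from h import *
im=cv2.imread("pics/w7.png");d=np.load("pics/w7.npz");P=np.array([.5088,-.1469,.06]);u=np.array([np.cos(.066),np.sin(.066),0])
for h in(.03,.035,.04,.045,.05,.055,.06):print(h,*[(4*(proj("wrist",P+.048*u+s*np.array([-u[1],u[0],0])+[0,0,h],(d['p'],d['r']))-[0,120])).round(1) for s in(0,.006)])
cv2.imwrite("pics/w7c.png",cv2.resize(im[120:265,0:190],None,fx=4,fy=4,interpolation=cv2.INTER_CUBIC))
E
```

```text
t: 10.33
eef_pos: [0.6184, 0.0004, 0.0953]
ee_rot: [3.141, 0.001, 1.639]
force: [1.6, -0.2, -0.3]
width: 0.0005
10.3333 [6.184e-01 4.000e-04 9.530e-02] [3.1413e+00 7.0000e-04 1.6390e+00] [ 1.59 -0.18 -0.28] 0.0005 [ 0.32  0.38 -0.28  0.   -0.91 -1.82]
spring [ 0.1253 -0.1425  0.0252] [544.6  34.1]
plate [-0.1395 -0.1194  0.0353] [83.  78.5]
0.03 [219.2 169.9] [251.5 165.9]
0.035 [196.4 174. ] [228.9 169.9]
0.04 [172.7 178.4] [205.4 174.2]
0.045 [148.2 183. ] [181.  178.7]
0.05 [122.9 187.9] [155.7 183.4]
0.055 [ 96.6 193. ] [129.5 188.5]
0.06 [ 69.4 198.5] [102.3 193.9]
```

View pics/w7c.png

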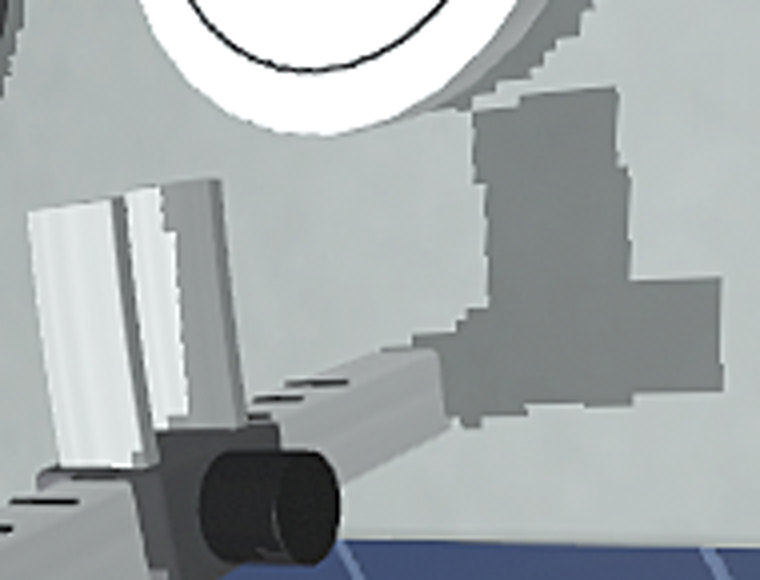

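The profile view shows the upper prong's near tip edge at columns 113 to 125 of the crop and the lower prong's top edge at about 210. That puts the gap at about 0.0405 to 0.057 above the plate, mid 0.049, so z ≈ 0.109. Next I check the spring's cap position.

```bash
python3 - <<'E'
from h import *
d=np.load("pics/w5.npz");pose=(d['p'],d['r'])
im=cv2.imread("pics/w5.png");cv2.imwrite("pics/w5c.png",cv2.resize(im[160:310,250:390],None,fx=4,fy=4,interpolation=cv2.INTER_CUBIC))
for r in(0,.017):
  for a in(0,90,180,270):
    print(r,a,(4*(proj("wrist",np.array([.5096,-.146,.13])+r*np.array([np.cos(np.radians(a)),np.sin(np.radians(a)),0]),pose)-[250,160])).round())
s=arm.get_state();W=Ro.from_euler('xyz',s['ee_rot']).as_matrix();print(s['eef_pos'],W.T@(np.array([.5096,-.146,.13])-s['eef_pos']))
E
```

```text
0 0 [276. 389.]
0 90 [276. 389.]
0 180 [276. 389.]
0 270 [276. 389.]
0.017 0 [269. 487.]
0.017 90 [382. 396.]
0.017 180 [284. 286.]
0.017 270 [170. 382.]
[0.61841425 0.00091933 0.09515845] [-0.13912176 -0.11864043 -0.03477567]
```

View pics/w5c.png

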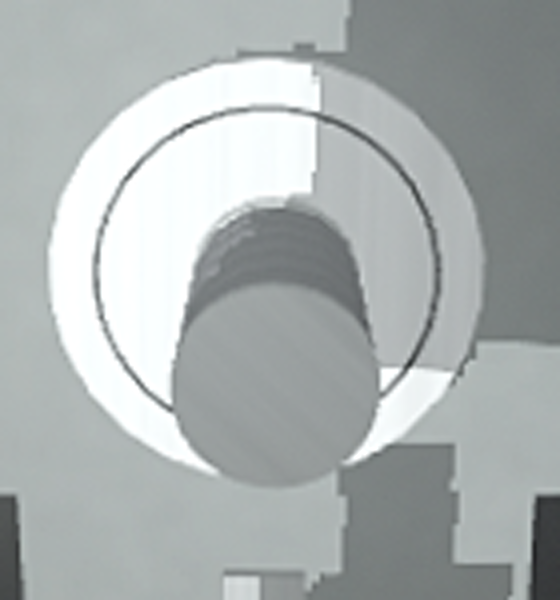

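The cap spans 172–380 by 283–487 in the crop, against a predicted 170–382 by 286–487, so the spring is upright where I released it. I go above it with the fingers shut.

```bash
python3 -m handwheel '[[[0,0,0,-0.03,0],[0,0,0,-0.06,0],[0,0,0,-0.09,0],[0,-0.01,-0.01,-0.11,0],[0,-0.03,-0.025,-0.11,0],[0,-0.055,-0.045,-0.11,0],[0,-0.08,-0.07,-0.11,0],[0,-0.105,-0.09,-0.11,0],[0,-0.125,-0.107,-0.11,0],[0,-0.136,-0.116,-0.11,0],[0,-0.139,-0.1186,-0.11,0],[0,-0.139,-0.1186,-0.11,0],[0,-0.139,-0.1186,-0.11,0]]]'
python3 look.py w8; python3 - <<'E'
from h import *
s=arm.get_state();W=Ro.from_euler('xyz',s['ee_rot']).as_matrix();print(W.T@(np.array([.5096,-.146,.13])-s['eef_pos']))
E
```

```text
t: 11.47
eef_pos: [0.5103, -0.1455, 0.2056]
ee_rot: [3.14, 0.001, 1.639]
force: [0.1, -0.1, 0.3]
width: 0.0007
11.4667 [ 0.5103 -0.1455  0.2056] [3.1405e+00 6.0000e-04 1.6394e+00] [ 0.13 -0.09  0.35] 0.0007 [ 0.09  0.14 -0.34  0.   -1.1  -1.6 ]
spring [ 0.2636 -0.0248  0.1354] [588.3 207.3]
plate [-0.0012 -0.0018  0.1456] [317.7 224.4]
[-0.00066756 -0.00092305  0.07537512]
```

View pics/w8.png

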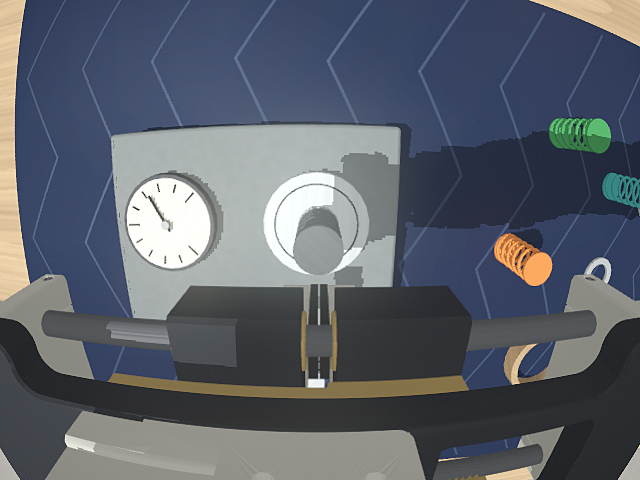

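The fingers are shut and the spring stands at (318,245) in the wrist view, below the tool. I go down to just above the cap.

```bash
python3 -m handwheel '[[[0,-0.0007,-0.001,0.015,0],[0,-0.0007,-0.001,0.035,0],[0,-0.0007,-0.001,0.052,0],[0,-0.0007,-0.001,0.063,0],[0,-0.0007,-0.001,0.069,0],[0,-0.0007,-0.001,0.07,0],[0,-0.0007,-0.001,0.07,0],[0,-0.0007,-0.001,0.07,0]]]'
python3 -m handwheel '[[[0,0,0,0.001,0],[0,0,0,0.002,0],[0,0,0,0.003,0],[0,0,0,0.004,0],[0,0,0,0.005,0],[0,0,0,0.006,0],[0,0,0,0.007,0],[0,0,0,0.008,0],[0,0,0,0.008,0],[0,0,0,0.008,0]]]'
python3 - <<'E'
from h import *
s=arm.get_state();print(s['eef_pos'],s['force'])
E
```

```text
t: 12.18
eef_pos: [0.5103, -0.1457, 0.136]
ee_rot: [3.14, 0.001, 1.641]
force: [-0.5, 1.0, 1.2]
width: 0.0002
t: 13.02
eef_pos: [0.5103, -0.1458, 0.128]
ee_rot: [3.14, 0.001, 1.641]
force: [-0.5, -1.1, 1.3]
width: 0.0005
[ 0.5103336  -0.14575546  0.12801701] [-0.48222786 -1.05957553  1.2646391 ]
```

```bash
python3 -m handwheel '[[[0,0,0,0.001,0],[0,0,0,0.002,0],[0,0,0,0.003,0],[0,0,0,0.004,0],[0,0,0,0.005,0],[0,0,0,0.006,0],[0,0,0,0.007,0],[0,0,0,0.008,0],[0,0,0,0.009,0],[0,0,0,0.01,0],[0,0,0,0.011,0],[0,0,0,0.012,0],[0,0,0,0.012,0]]]'
python3 look.py w9
python3 - <<'E'
from h import *
im=grab_frame("scene");cv2.imwrite("pics/scene9.png",im)
cv2.imwrite("pics/sc9c.png",cv2.resize(im[130:260,130:290],None,fx=4,fy=4,interpolation=cv2.INTER_CUBIC))
E
```

```text
t: 14.1
eef_pos: [0.5104, -0.1458, 0.1159]
ee_rot: [3.14, 0.001, 1.641]
force: [-1.7, -0.7, 4.7]
width: 0.0003
14.1 [ 0.5104 -0.1458  0.1159] [3.1400e+00 9.0000e-04 1.6407e+00] [-1.68 -0.73  4.75] 0.0003 [ 0.09  0.22 -0.46  0.   -0.89 -1.59]
spring [ 0.2639 -0.0244  0.0457] [652.4 231.7]
plate [-0.001  -0.0018  0.0559] [317.7 259.3]
```

View pics/w9.png

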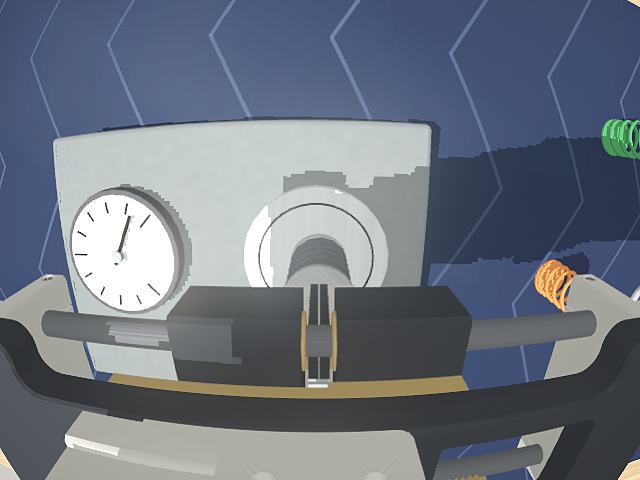

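View pics/sc9c.png

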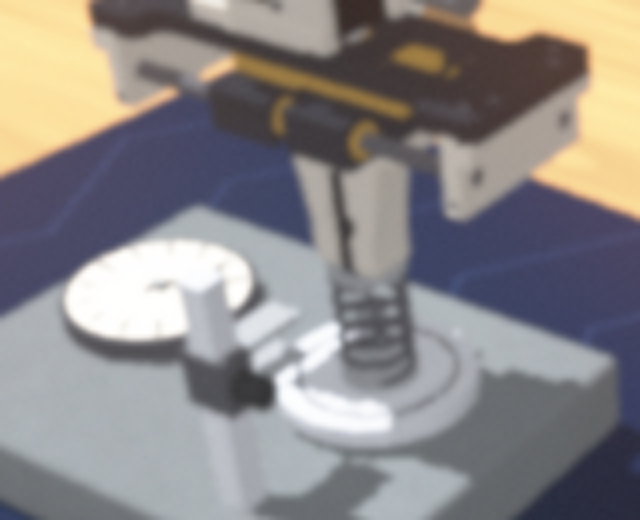

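The dial needle has swung from (150,200) to pointing up at (128,218), and the spring is being pressed straight. Force is 4.7 N at z = 0.116. I press on to 0.109 and hold.

```bash
python3 -m handwheel '[[[0,0,0,0.001,0],[0,0,0,0.002,0],[0,0,0,0.003,0],[0,0,0,0.004,0],[0,0,0,0.005,0],[0,0,0,0.006,0],[0,0,0,0.007,0],[0,0,0,0.007,0],[0,0,0,0.007,0]]]'
python3 look.py w10
python3 - <<'E'
from h import *
im=grab_frame("scene");cv2.imwrite("pics/scene10.png",im)
cv2.imwrite("pics/sc10c.png",cv2.resize(im[160:250,150:270],None,fx=6,fy=6,interpolation=cv2.INTER_CUBIC))
E
```

```text
t: 14.95
eef_pos: [0.5105, -0.1458, 0.1094]
ee_rot: [3.14, 0.001, 1.641]
force: [-1.6, 0.2, 8.2]
width: 0.0003
14.95 [ 0.5105 -0.1458  0.1094] [3.1397e+00 1.1000e-03 1.6409e+00] [-1.59  0.18  8.22] 0.0003 [ 0.09  0.23 -0.46  0.   -0.87 -1.59]
spring [ 0.2639 -0.0245  0.039 ] [658.  233.9]
plate [-0.0009 -0.0019  0.0494] [317.7 262.8]
```

View pics/sc10c.png

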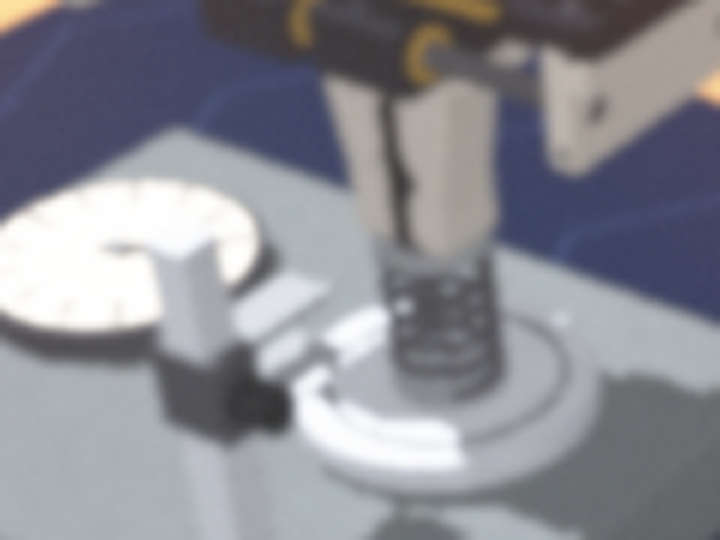

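```bash
python3 -m handwheel '[[[0,0,0,0,0],[0,0,0,0,0],[0,0,0,0,0],[0,0,0,0,0],[0,0,0,0,0],[0,0,0,0,0],[0,0,0,0,0],[0,0,0,0,0],[0,0,0,0,0],[0,0,0,0,0],[0,0,0,0,0],[0,0,0,0,0],[0,0,0,0,0],[0,0,0,0,0],[0,0,0,0,0],[0,0,0,0,0],[0,0,0,0,0],[0,0,0,0,0],[0,0,0,0,0],[0,0,0,0,0]]]'
python3 look.py w11
python3 - <<'E'
from h import *
im=cv2.imread("pics/w11.png");cv2.imwrite("pics/w11c.png",cv2.resize(im[170:320,40:240],None,fx=3,fy=3,interpolation=cv2.INTER_CUBIC))
E
```

```text
t: 16.72
eef_pos: [0.5106, -0.1458, 0.1097]
ee_rot: [3.139, 0.001, 1.641]
force: [-2.5, 0.8, 6.2]
width: 0.0004
16.7167 [ 0.5106 -0.1458  0.1097] [3.1395e+00 1.2000e-03 1.6410e+00] [-2.54  0.76  6.19] 0.0004 [ 0.09  0.23 -0.46  0.   -0.87 -1.59]
spring [ 0.2639 -0.0245  0.0394] [657.7 233.7]
plate [-0.0009 -0.0019  0.0497] [317.8 262.5]
```

View pics/w11c.png

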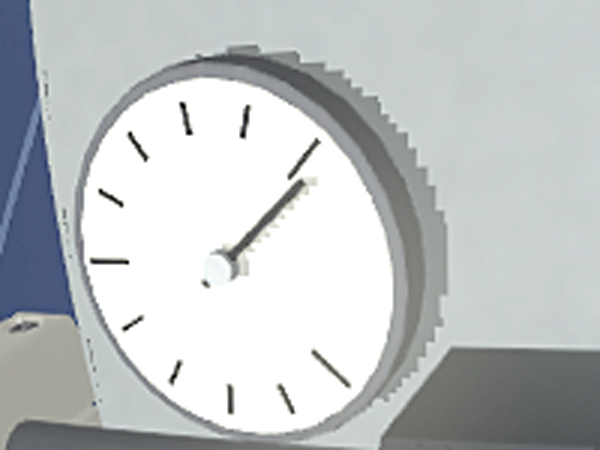

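The dial needle now points near the upper-right major tick at (305,155), and the cap sits at z ≈ 0.1095 by the tool pose, mid-gap. I hold for over a second more, then rise slowly.

```bash
python3 -m handwheel '[[[0,0,0,0,0],[0,0,0,0,0],[0,0,0,0,0],[0,0,0,0,0],[0,0,0,0,0],[0,0,0,0,0],[0,0,0,0,0],[0,0,0,0,0],[0,0,0,0,0],[0,0,0,0,0],[0,0,0,0,0],[0,0,0,0,0],[0,0,0,0,0],[0,0,0,0,0],[0,0,0,0,0],[0,0,0,0,0]]]'
python3 -m handwheel '[[[0,0,0,-0.001,0],[0,0,0,-0.0025,0],[0,0,0,-0.004,0],[0,0,0,-0.0055,0],[0,0,0,-0.007,0],[0,0,0,-0.0085,0],[0,0,0,-0.01,0],[0,0,0,-0.0115,0],[0,0,0,-0.013,0],[0,0,0,-0.0145,0],[0,0,0,-0.016,0],[0,0,0,-0.0175,0],[0,0,0,-0.019,0],[0,0,0,-0.0205,0],[0,0,0,-0.022,0],[0,0,0,-0.0235,0],[0,0,0,-0.026,0],[0,0,0,-0.03,0],[0,0,0,-0.035,0],[0,0,0,-0.04,0]]]'
python3 -m handwheel '[[[0,0,0,-0.02,0],[0,0,0,-0.04,0],[0,0,0,-0.06,0],[0,0,0,-0.07,0],[0,0,0,-0.07,0],[0,0,0,-0.07,0]]]'
python3 look.py w12
python3 - <<'E'
from h import *
im=grab_frame("scene");cv2.imwrite("pics/scene12.png",im)
cv2.imwrite("pics/sc12c.png",cv2.resize(im[130:260,130:290],None,fx=4,fy=4,interpolation=cv2.INTER_CUBIC))
E
```

```text
t: 18.1
eef_pos: [0.5105, -0.1458, 0.11]
ee_rot: [3.139, 0.001, 1.641]
force: [-1.7, 0.9, 6.9]
width: 0.0006
t: 19.77
eef_pos: [0.5105, -0.1458, 0.1506]
ee_rot: [3.139, 0.001, 1.641]
force: [0.7, -0.3, -0.1]
width: 0.0002
t: 20.27
eef_pos: [0.5104, -0.1456, 0.2208]
ee_rot: [3.138, 0.001, 1.641]
force: [-0.3, -1.0, 0.0]
width: 0.0005
20.2667 [ 0.5104 -0.1456  0.2208] [3.1382e+00 8.0000e-04 1.6409e+00] [-0.26 -1.02  0.02] 0.0005 [ 0.09  0.12 -0.32  0.   -1.13 -1.59]
spring [ 0.2638 -0.0248  0.1505] [579.6 204.2]
plate [-0.0011 -0.0022  0.1608] [318.  219.8]
```

View pics/w12.png

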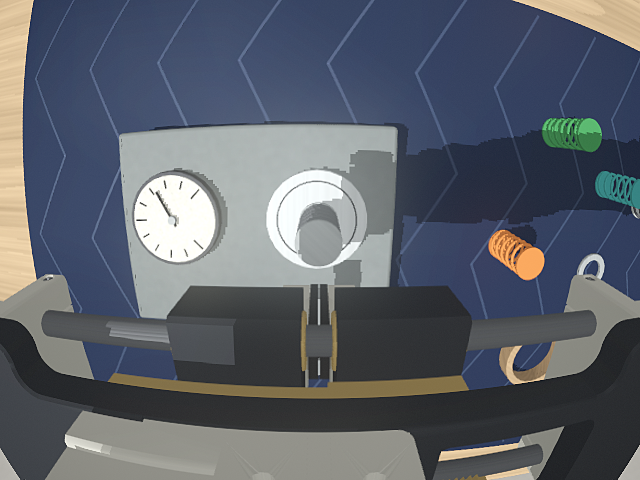

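View pics/sc12c.png

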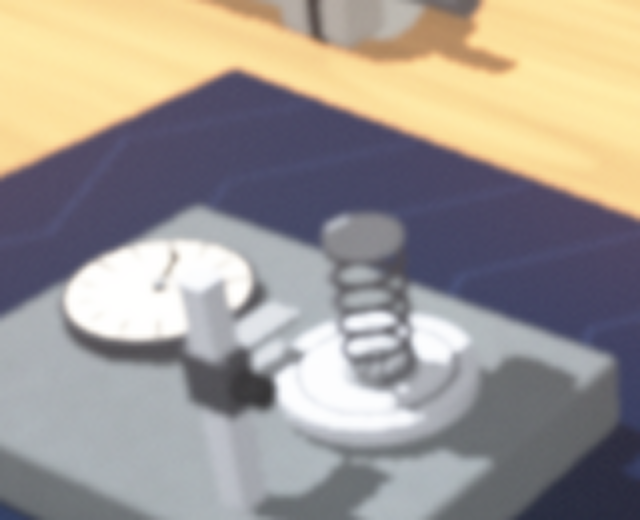

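The spring has risen and stands in the ring at (320,240) in the wrist view, and the dial needle is back at its start. The tool is 90 mm clear with force about 0, so I hand in.

```bash
python3 -c "
from station import arm
print(arm.job_done())"
```

```text
the job is handed in; nothing more can be done
None
```

I stood the tall steel spring in the scribed ring and pressed its top straight down with shut fingers. I held it at the mark for about 3.2 s, let it rise, and handed the job in at about 20 s.

- **Height at the mark:** while held, the tool read z = 0.1094–0.110. I measured the gap's middle at about 0.109, and the gap itself at about 0.1005–0.117. My gap width came out at about 16.5 mm against the stated 16 mm.
- **Force:** 6–8 N by the noisy wrist reading, within the expected 6–12 N. The sideways reading drifted to about -2.5 N in x during the hold. The spring showed no visible tilt and stood upright afterwards.
- **Final state:** the last pictures show the spring free and upright inside the ring, the dial needle back at its starting mark, and the tool about 90 mm above the spring. Nothing else was moved.
- **Where checks differed:** the plate centre differed by about 4 mm in y between the top and scene views. I went by the top view, which the wrist camera confirmed to about 1 mm.

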